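Wedge the bottle row tight in its display cradle

TASK

Lock the two bottles in the counter's display cradle: first slide the blue stop block over against them, then take the red-headed wooden wedge out of its grey rest, stand it tip-down in the slot that has opened behind the block, and tap it down gently until it is jammed tight and holds the block. It takes a push of 20 to 25 N; never push it with more than 30 N, or the glass cracks. Leave the wedge standing there, and do not knock the bottles or anything else on the counter.

Things in the scene. Friction and masses are not known exactly. Their poses are not given: they have to be found in the camera images.
- cradle: the wooden display cradle, fixed to the counter: base board 110 (its x) by 270 (its y) by 15 mm thick. Origin on the counter under the slot; its y axis runs along the row: a pale end cheek from y -44 (80 wide in x, top 70 mm above the counter), then the slot, the blue stop block, two bottles (58 mm wide, centred at y +107 and +167, tops 141 mm above the counter) and an end board, all centred on x = 0. z up
- slot (a point): where the slot's mouth is about centred, 70 mm above the counter, once the block is hard over: then 11.5 to 16.5 mm wide, 76 long along cradle x, 55 deep. Faces (upper 18 mm) sloped as the wedge. The cheek's face is a loose strip that yields up to 3.5 mm at 5 N before it is backed; how far it yields and where is not in these poses. The wedge ends tight with its tip 35 to 45 mm below the mouth
- block: the blue stop block, 90 by 70 by 55 mm, top 70 mm above the counter; it slides only along the cradle's y, 8 mm in all, with 3 N of friction and stays where it is left. Its origin is at the cradle's y = 0 when it is farthest from the bottles and at y = +8 mm when it is hard against them (the stop). At the start it is 0 to 1.2 mm from y = 0 and the slot too narrow for the wedge
- peg (a point): upright round wooden peg on the block's top to push or pull it by, 20 mm thick, 36 mm tall (70 to 106 mm above the counter); this point is on its axis, half-way up, 34 mm in cradle y from the block's origin
- wedge_head (a point): middle of the wedge's red head, a block 30 (wedge x) by 26 (wedge y) by 22 mm tall (wedge z): grasp here. The head's top is 11 mm above this point and the tip 89 mm below it. The wedge is 100 mm tall, 60 g, alike both ways round; 30 mm wide in its x; its thickness in its y tapers from 23.6 mm just below the head to 8 mm at the tip. In the slot its x must lie along the cradle's x
- wedge_tip (a point): middle of the wedge's tip (lower end face, 8 by 30 mm)
- wedge: the wedge; same point as its tip. When jammed it stays by friction: after a slow push of 20 to 25 N straight down on the head (with closed fingers, say) it is tight; with more than 30 N the bottles crack. At first it sinks against a light, steady 5 to 10 N, by 0 to 18 mm; then it turns hard and is tight within 2 mm: the force tells, not the depth. Merely dropped in, it is not tight
- rest: grey block 60 by 60 by 50 mm high, fixed, with a pocket in which the wedge stands upright with about 1 mm of play, its tip 6 mm above the counter and its head above the block. Origin on the counter at its middle; its x is the wedge's x
- bottle_row: the two glass bottles in the cradle, fixed in it; same origin as the cradle
- stamp: wooden rubber stamp, 38 mm wide, 70 tall, standing loose; origin at its foot
- pen_tumbler: steel tumbler with pens, 74 mm wide, 145 tall with pens, loose; origin at its foot
- bottle_clear: tall clear bottle, 72 mm wide, 210 tall, loose; origin at its foot
- bottle_amber: short amber bottle, 58 mm wide, 128 tall, loose; origin at its foot

How it is judged:
By the outcome, as a careful person would: the job done as asked, in the order asked, and still so for the second after the job is handed in, with the robot touching nothing.
It also fails if it takes over 59 s, if anything falls off the work surface, if the arm or the gripper's body presses on something with over 40 N, if the wrist force passes 120 N, or if a joint passes its speed limit or range.

ROBOT

A 6-joint arm with a two-finger parallel gripper is mounted at the origin on the work surface. World frame = base frame: x ahead of the robot, y to its left, z up, the work surface at z = 0. Lengths are in m, angles in rad, forces in N, time in s.
With the tool pointing down it reaches from about 0.225 to 0.875 m from the base axis. Payload 3.4 kg.
Tool frame: the origin (TCP) lies between the finger pads; the fingertips stand 8 mm ahead of it and the grasp point (between the pads) lies 11 mm behind it; z points along the fingers, y is the line along which they close (so a half turn about z gives the same grasp; the last joint's range is limited). The gripper opens to 85 mm and grips with 20 to 120 N. Pads are 22 mm wide; open, the fingers measure 114 mm over their backs; the gripper's body (76 mm by 85 mm) begins 54 mm behind the grasp point. The pads swing forward as they close: fully open they stand 13 mm farther back than shut.
Start: joints at [-1.293, 0.276, 1.505, -0, 1.361, -0.121], TCP at [0.223, -0.53, 0.239] pointing down, gripper open.
Joint ranges: [-2.89, 2.89], [-0.75, 2.08], [0.22, 2.7], [-1.18, 4.32], [0.11, 2.71], [-2.7, 2.7]. Speed limits (rad/s): [2.57, 2.57, 3.14, 3.14, 3.14, 3.14].

INTERFACE

Orientations are given as a unit quaternion [w, x, y, z].
In Python, from rig import manip gives the robot as it stands.
- The arm moves only by the tool move_arm, never from a script. Its argument "deltas" is a list that holds one entry, the list of rows, each a list of 5 numbers: the shift along the tool's x, y, z normalised to -1 to 1, where 1 is 80 cm, then the turn about the tool's z normalised to -1 to 1, where 1 is 120 degrees, then the closure, from -1 (fully open) to 1 (shut). In form: [[[tx, ty, tz, twist, grip], ...]]. A call has 1 to 12 rows; each row is the pose to reach, as a shift and turn from the pose commanded when the call began, along the tool's axes at that moment; what a row does not reach only later rows make up. A row lasts 1/10 s, in which the tool goes at most 50 mm and 8.59 degrees, less where a joint would pass 70% of its speed; a pose out of reach is approached as far as the arm can. A call with a number of a shift or a turn outside -1 to 1 is refused whole. A call with a gripper value outside its range is refused whole. The fingers move at their own pace and stop on an object; "squeeze" is the grip in N (left out, the last holds). Time passes only in rows, so rows that repeat a pose let the fingers close. It gives the time, the measured TCP pose, the force, the opening and the grip force at its end, in the units of the state.
- manip.get_state(): the state, without advancing time (a new reading comes with each control period).
- manip.get_image(name): name is "side" or "top" or "wrist"; returns the picture (480x640x3 uint8, red, green, blue); there is no depth.
- manip.camera_params(name): a dict with "fx", "fy", "cx", "cy" (pixels), "R" (3x3) and "t" (3): a world point X has camera coordinates R X + t; the wrist camera has in their place "tool_from_camera" (4x4, takes a point from camera to tool coordinates, whose origin is the TCP and whose axes are the flange's). Camera axes: x right, y down, z forward; pixel columns grow to the right and rows downward; lengths in m; the calibration is good to about 2 mm. A picture is of the moment at which its call begins: read the wrist's pose just before it. camera_params takes no time and is no camera call.
- manip.sign_off(): hands the job in; it is judged then, once.
The state is a dict: "clock": time; "qpos": joint angles; "qd": joint speeds; "effort": joint torques, N m; "position": TCP position; "ee_rot": TCP orientation; "contact_force": force on the tool from outside, world axes, zero at the start; "moment": the same for the moment, N m; "width": finger opening in m; "gripper_force": force on a finger pad.
Only numpy, scipy, OpenCV 4.12 (cv2) and the standard library are available. Lean on these libraries where they do the work, as an engineer would, in place of code of your own. Each camera call takes 0.05 s, during which the arm holds its last target. There are 200 camera calls.

## Working session

There is one attempt and no reset: what is moved stays moved. The work goes in short steps, Python scripts to look and compute and a tool call to move; the robot and the scene stay as the last step left them, time stands still between calls to the robot, and variables do not carry over. Pictures are saved under pics/ and viewed, at most 13 in all, crops included, and the job is handed in when it is done.

Besides the shell and the picture viewer there is one more tool, called after "Call:" as name(argument=value, ...), one argument or row to a line, values as JSON. move_arm: Moves the arm, as the interface text tells. Scaled input: -1 to 1 covers 80 cm each way for a shift and 120 degrees each way for a turn. Its arguments: {"type":"object","properties":{"deltas":{"type":"array","items":{"type":"array","items":{"type":"array","items":{"type":"number","minimum":-1,"maximum":1}}}},"squeeze":{"type":"number"}},"required":["deltas"]}

```bash
mkdir -p pics
python3 - <<'E'
from rig import manip
import cv2,numpy as np
s=manip.get_state(); print({k:np.round(v,4).tolist() for k,v in s.items()})
for n in("top","side"):
    cv2.imwrite(f"pics/{n}0.png",manip.get_image(n)[:,:,::-1])
for n in("top","side","wrist"):print(n,manip.camera_params(n))
E
```

```text
{'clock': 0.0, 'qpos': [-1.293, 0.2766, 1.5061, -0.0, 1.3607, -0.121], 'qd': [-0.0008, -0.0011, 0.0006, -0.0012, 0.0009, -0.0017], 'effort': [-0.0008, -41.6782, -24.5807, -0.0003, 0.0113, -0.0], 'position': [0.2231, -0.5294, 0.2384], 'ee_rot': [-0.0009, 0.9802, 0.1981, -0.0001], 'contact_force': [0.5526, 0.4087, -0.0901], 'moment': [-0.0262, -0.0163, -0.0604], 'gripper_force': 0.0, 'width': 0.0854}
top {'fx': 496.26932326680316, 'fy': 496.26932326680316, 'cx': 313.9429720851457, 'cy': 236.59274821922747, 'R': array([[ 0.01991649, -0.99959462,  0.02034542],
       [-0.99614913, -0.02157746, -0.08497842],
       [ 0.08538297, -0.0185746 , -0.99617505]]), 't': array([-0.00746298,  0.55346269,  1.35683225])}
side {'fx': 502.5398188767071, 'fy': 502.5398188767071, 'cx': 310.45846446980994, 'cy': 238.0090291876465, 'R': array([[ 9.97995573e-01, -6.32807048e-02, -6.22729777e-04],
       [-4.30848795e-02, -6.72215314e-01, -7.39100985e-01],
       [ 4.63522227e-02,  7.37646341e-01, -6.73594349e-01]]), 't': array([-0.52942863,  0.09537774,  1.35297579])}
wrist {'fx': 335.7035382753557, 'fy': 335.7035382753557, 'cx': 316.9801049828265, 'cy': 240.39058589333163, 'tool_from_camera': array([[-5.37438782e-04, -9.57082459e-01, -2.89815249e-01,
         7.29063911e-02],
       [ 9.99999681e-01, -3.42963234e-04, -7.21820249e-04,
        -7.95789989e-04],
       [ 5.91445523e-04, -2.89815544e-01,  9.57082337e-01,
        -1.34958901e-01],
       [ 0.00000000e+00,  0.00000000e+00,  0.00000000e+00,
         1.00000000e+00]])}
```

View pics/top0.png

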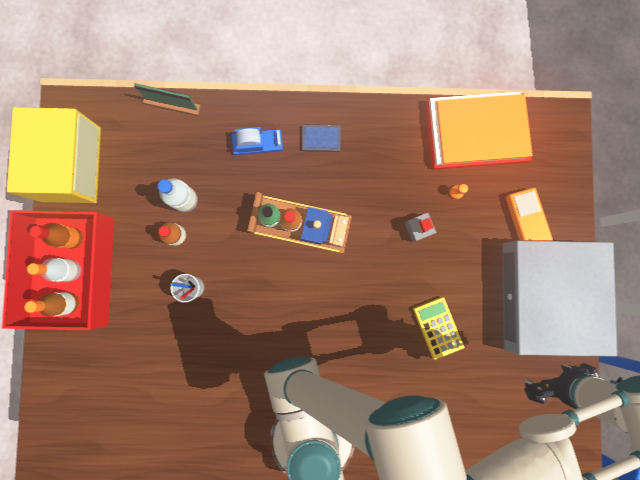

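View pics/side0.png

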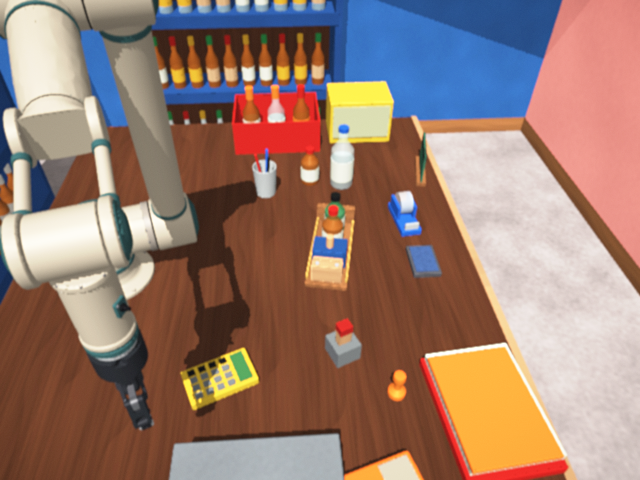

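Top view: the cradle runs from about (255,210) to (345,235), with the peg near (317,224). The red wedge head is near (427,225) on its grey rest at (420,228). I'll locate these roughly, then look closer with the wrist camera.

```bash
cat > h.py <<'E'
from rig import manip
import numpy as np, cv2
from scipy.spatial.transform import Rotation as Ro
def rot(q): return Ro.from_quat([q[1],q[2],q[3],q[0]]).as_matrix()
def cam(n,s=None):
    p=manip.camera_params(n)
    K=np.array([[p['fx'],0,p['cx']],[0,p['fy'],p['cy']],[0,0,1]])
    if n=='wrist':
        T=p['tool_from_camera']; Rt=rot(s['ee_rot'])
        Rc=Rt@T[:3,:3]; c=Rt@T[:3,3]+np.array(s['position'])
        return K,Rc.T,-Rc.T@c
    return K,np.array(p['R']),np.array(p['t'])
def back(C,uv,z):
    K,R,t=C; d=R.T@np.linalg.inv(K)@np.array([*uv,1.]); c=-R.T@t
    return c+d*(z-c[2])/d[2]
def proj(C,X):
    K,R,t=C; x=K@(R@np.array(X)+t); return x[:2]/x[2]
def delta(s,target): # tool-axes shift in units of 80cm
    return rot(s['ee_rot']).T@(np.array(target)-np.array(s['position']))/0.8
E
python3 - <<'E'
from h import *
C=cam('top'); s=manip.get_state()
for n,uv,z in[('peg',(317,224),.106),('head',(427,225),.106),('restL',(420,228),.05),('c1',(259,194),.0),('c2',(351,216),.015),('c3',(345,252),.015)]: print(n,back(C,uv,z).round(4))
print(rot(s['ee_rot']).round(3))
im=manip.get_image('top')[175:265,240:445,::-1]
cv2.imwrite('pics/crop.png',cv2.resize(im,None,fx=3.9,fy=3.9,interpolation=cv2.INTER_CUBIC))
E
```

```text
peg [ 0.5797 -0.0018  0.106 ]
head [ 0.5835 -0.2914  0.106 ]
restL [ 0.5812 -0.286   0.05  ]
c1 [0.6737 0.1623 0.    ]
c2 [ 0.6146 -0.0992  0.015 ]
c3 [ 0.5129 -0.0838  0.015 ]
[[ 0.922  0.388 -0.   ]
 [ 0.388 -0.922  0.002]
 [ 0.    -0.002 -1.   ]]
```

View pics/crop.png

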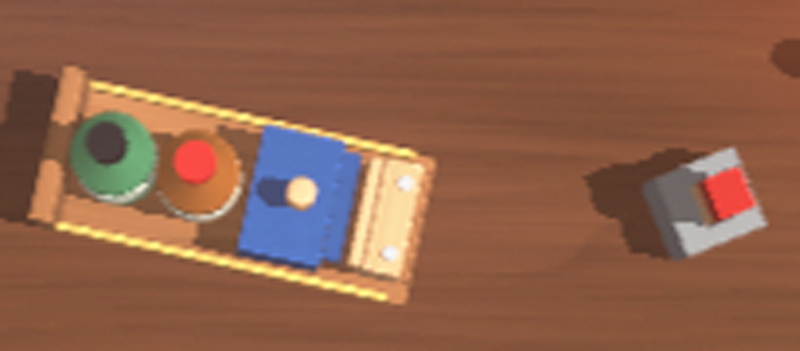

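Call:
move_arm(
  deltas=[
    [[0.06,-0.012,-0.04,0,-1],[0.12,-0.024,-0.04,0,-1],[0.18,-0.036,-0.04,0,-1],[0.24,-0.048,-0.04,0,-1],[0.3,-0.06,-0.04,0,-1],[0.36,-0.07,-0.04,0,-1],[0.42,-0.08,-0.04,0,-1],[0.48,-0.092,-0.04,0,-1],[0.52,-0.1,-0.04,0,-1],[0.525,-0.102,-0.04,0,-1],[0.525,-0.102,-0.04,0,-1],[0.525,-0.102,-0.04,0,-1]],
  ],
)

```text
clock: 1.35
position: [0.5777, -0.2922, 0.2711]
ee_rot: [0.0, 0.98, 0.198, -0.001]
contact_force: [0.3, -0.1, 1.2]
width: 0.0855
gripper_force: 0.0
```

Run:
```python
from h import *
s=manip.get_state(); im=manip.get_image('wrist')
cv2.imwrite('pics/w1.png',im[:,:,::-1])
C=cam('wrist',s); print(s['clock'],np.round(s['position'],4),s['ee_rot'],proj(C,[.5835,-.2914,.106]))
import json; json.dump({'position':list(map(float,s['position'])),'ee_rot':list(map(float,s['ee_rot']))},open('w1.json','w'))
```

```text
1.35 [ 0.5777 -0.2922  0.2711] [ 3.61068161e-05  9.80242066e-01  1.97800417e-01 -6.97300616e-04] [319.78863805 215.36600556]
```

View pics/w1.png

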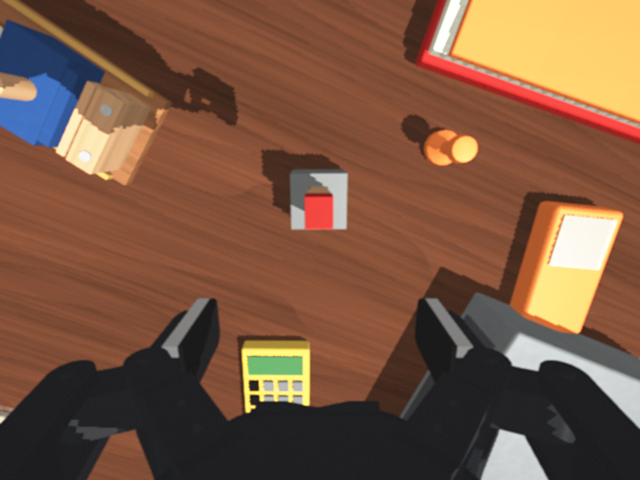

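Wrist view: the grey rest spans about (290–347, 170–229) and is square to the tool. The red head is at about (305–333, 194–229). The cradle cheek and block are at the upper left. I'll segment the head.

Run:
```python
from h import *
import json
s=json.load(open('w1.json')); C=cam('wrist',s); im=cv2.imread('pics/w1.png')
b=im[150:250,270:370]
hsv=cv2.cvtColor(b,cv2.COLOR_BGR2HSV)
m=((hsv[...,1]>190)&((hsv[...,0]<6)|(hsv[...,0]>174))&(hsv[...,2]>100)).astype('uint8')
n,l,st,ct=cv2.connectedComponentsWithStats(m);i=1+st[1:,4].argmax();print(st[i],ct[i])
print(hsv[40:82,49].tolist())
c=max(cv2.findContours((l==i).astype('uint8'),0,1)[0],key=cv2.contourArea);print(cv2.minAreaRect(c))
cv2.imwrite('pics/w1c.png',cv2.resize(b,None,fx=6,fy=6,interpolation=cv2.INTER_NEAREST))
# prediction for model: rest centre hypotheses
```

```text
[36 44 26  5 82] [48.20731707 46.        ]
[[14, 117, 146], [13, 118, 147], [11, 128, 141], [6, 161, 130], [1, 182, 119], [1, 195, 123], [1, 197, 171], [1, 196, 232], [1, 187, 245], [1, 185, 246], [1, 186, 246], [1, 185, 245], [1, 186, 245], [1, 185, 245], [1, 185, 245], [1, 186, 245], [1, 185, 245], [1, 185, 244], [1, 187, 244], [1, 187, 243], [1, 186, 244], [1, 186, 244], [1, 187, 244], [1, 187, 244], [1, 187, 244], [1, 188, 244], [1, 185, 245], [1, 186, 245], [1, 186, 245], [1, 186, 245], [1, 187, 244], [1, 186, 244], [1, 185, 245], [1, 187, 245], [1, 187, 245], [1, 187, 245], [1, 187, 246], [1, 183, 247], [2, 170, 242], [5, 145, 192], [9, 134, 139], [10, 144, 133]]
((48.5, 46.0), (4.0, 25.0), 90.0)
```

View pics/w1c.png

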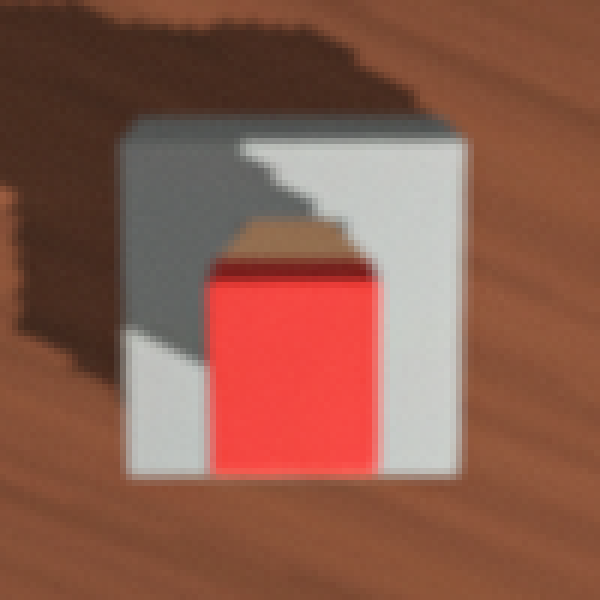

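Red top face is at columns 304.5–333, rows 196.5–228.5. It is longer along tool x, and the taper runs along tool y, so wedge x is parallel to tool x. Next I'll view the cradle with tool y along cradle x.

Call:
move_arm(
  deltas=[
    [[0.015,-0.04,0.0,-0.07,-1],[0.03,-0.08,0.0,-0.14,-1],[0.045,-0.12,0.0,-0.21,-1],[0.06,-0.16,0.0,-0.28,-1],[0.07,-0.2,0.0,-0.35,-1],[0.08,-0.24,0.0,-0.42,-1],[0.093,-0.262,0.01,-0.45,-1],[0.093,-0.262,0.01,-0.45,-1],[0.093,-0.262,0.01,-0.45,-1],[0.093,-0.262,0.01,-0.45,-1]],
  ],
)

```text
clock: 2.4
position: [0.5657, -0.0712, 0.2637]
ee_rot: [0.001, 0.784, 0.621, -0.0]
contact_force: [-0.3, -0.5, -0.7]
width: 0.0857
gripper_force: 0.0
```

Run:
```python
from h import *
import json
s=json.load(open('w1.json')); C=cam('wrist',s)
P=[back(C,uv,.106) for uv in[(304.,196.3),(332.7,196.3),(332.3,228.5),(305,228.5)]]
P=np.array(P);print(P.round(4),P.mean(0).round(4),[np.linalg.norm(P[i]-P[i-1]).round(4) for i in range(4)])
s=manip.get_state(); im=manip.get_image('wrist')
cv2.imwrite('pics/w2.png',im[:,:,::-1])
print(s['clock'],np.round(s['position'],4),np.round(s['ee_rot'],4),np.round(s['qpos'],3))
json.dump({'position':list(map(float,s['position'])),'ee_rot':list(map(float,s['ee_rot']))},open('w2.json','w'))
```

```text
[[ 0.5951 -0.2707  0.106 ]
 [ 0.6051 -0.2945  0.106 ]
 [ 0.5775 -0.3061  0.106 ]
 [ 0.5677 -0.2828  0.106 ]] [ 0.5863 -0.2885  0.106 ] [np.float64(0.0299), np.float64(0.0258), np.float64(0.0299), np.float64(0.0252)]
2.4 [ 0.5657 -0.0712  0.2637] [ 6.000e-04  7.842e-01  6.205e-01 -1.000e-04] [-2.470e-01  2.560e-01  1.473e+00 -1.000e-03  1.412e+00 -1.500e-02]
```

View pics/w2.png

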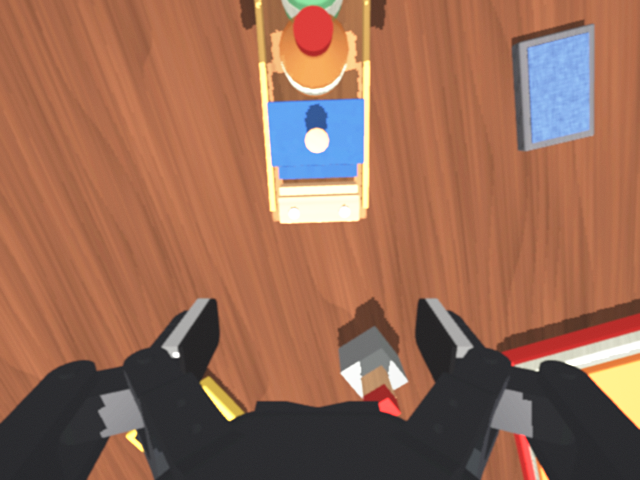

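Head comes out at 30×25.5 mm, which matches. In this view the peg top is at (317,140), the block top spans (268–363, 99–165), the cheek is at rows 185–222, and the slot lies between. Zooming in.

Run:
```python
import cv2
b=cv2.imread('pics/w2.png')[90:230,240:400]
cv2.imwrite('pics/w2c.png',cv2.resize(b,None,fx=4,fy=4,interpolation=cv2.INTER_CUBIC))
```

```text
(no output)
```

View pics/w2c.png

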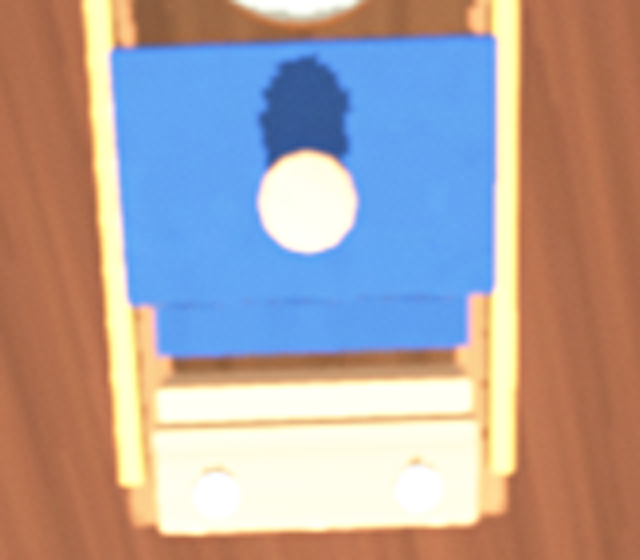

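Run:
```python
from h import *
import json
s=json.load(open('w2.json')); C=cam('wrist',s)
f=lambda x,y:(240+x/4-.4,90+y/4-.4)
pts={'peg':((308,202),.106),'bl1':((112,47),.07),'bl2':((496,36),.07),'sh1':((130,303),.07),'sh2':((496,290),.07),'nose1':((160,356),.07),'nose2':((470,345),.07),'st1':((160,382),.07),'st2':((472,372),.07),'gapL':((157,425),.07),'gapR':((474,416),.07),'ch1':((157,534),.07),'ch2':((480,522),.07)}
W={k:back(C,f(*uv),z) for k,(uv,z) in pts.items()}
yax=sum([(W['bl1']-W['bl2']),(W['nose1']-W['nose2']),(W['ch1']-W['ch2'])])
x=-yax[:2]/np.linalg.norm(yax[:2]); 
print('edge angles',[np.degrees(np.arctan2(*(W[a]-W[b])[[1,0]])).round(2) for a,b in[('bl2','bl1'),('sh2','sh1'),('nose2','nose1'),('ch2','ch1'),('st2','st1')]])
yaw=np.arctan2(x[1],x[0]);y=np.array([-x[1],x[0]])
pr=W['peg'][:2]
for k,w in W.items(): print(k,w.round(4),'rel peg: x %.1f y %.1f'%((w[:2]-pr)@x*1e3,(w[:2]-pr)@y*1e3+34.6))
R=rot(s['ee_rot']);print('yaw',np.degrees(yaw),'tool y',np.degrees(np.arctan2(R[1,1],R[0,1])))
# top view check of peg
```

```text
edge angles [np.float64(-11.8), np.float64(-11.33), np.float64(-11.31), np.float64(-11.14), np.float64(-11.5)]
peg [0.581 0.    0.106] rel peg: x 0.0 y 34.6
bl1 [0.5454 0.043  0.07  ] rel peg: x -43.4 y 69.6
bl2 [0.6307 0.0251 0.07  ] rel peg: x 43.7 y 69.1
sh1 [ 0.5341 -0.0128  0.07  ] rel peg: x -43.4 y 12.7
sh2 [ 0.6199 -0.0301  0.07  ] rel peg: x 44.2 y 12.9
nose1 [ 0.5378 -0.0266  0.07  ] rel peg: x -37.1 y -0.1
nose2 [ 0.6113 -0.0413  0.07  ] rel peg: x 38.0 y 0.1
st1 [ 0.5361 -0.0327  0.07  ] rel peg: x -37.5 y -6.3
st2 [ 0.6105 -0.0478  0.07  ] rel peg: x 38.5 y -6.4
gapL [ 0.5327 -0.0427  0.07  ] rel peg: x -38.9 y -16.8
gapR [ 0.6089 -0.0584  0.07  ] rel peg: x 39.0 y -17.2
ch1 [ 0.5254 -0.0693  0.07  ] rel peg: x -40.7 y -44.3
ch2 [ 0.6052 -0.085   0.07  ] rel peg: x 40.6 y -43.9
yaw -11.427452186721547 tool y -13.289954915574901
```

Geometry agrees with the spec: nose face at y≈0, cheek edge at −44, strip face at about −6.4, cradle yaw −11.4°. Next I'll lower the closed fingers behind the peg.

Call:
move_arm(
  deltas=[
    [[0.0527,-0.0007,0.0,-0.016,1],[0.0527,-0.0007,0.0,-0.016,1],[0.0527,-0.0007,0.03,-0.016,1],[0.0527,-0.0007,0.06,-0.016,1],[0.0527,-0.0007,0.09,-0.016,1],[0.0527,-0.0007,0.12,-0.016,1],[0.0527,-0.0007,0.15,-0.016,1],[0.0527,-0.0007,0.18,-0.016,1],[0.0527,-0.0007,0.2,-0.016,1],[0.0527,-0.0007,0.217,-0.016,1],[0.0527,-0.0007,0.217,-0.016,1],[0.0527,-0.0007,0.217,-0.016,1]],
  ],
  squeeze=30,
)

```text
clock: 3.65
position: [0.5751, -0.0293, 0.0899]
ee_rot: [0.0, 0.773, 0.634, -0.0]
contact_force: [-0.2, 0.5, -0.8]
width: -0.0002
gripper_force: 0.0
```

```bash
cat > st.py <<'E'
from h import *
s=manip.get_state(); a=np.radians(-11.43); x=np.array([np.cos(a),np.sin(a)]); y=np.array([-x[1],x[0]])
O=np.array([.581,0])-.0346*y
p=np.array(s['position']); R=rot(s['ee_rot']); f=np.array(s['contact_force'])
print('t',s['clock'],'cradle xy mm',((p[:2]-O)@x*1e3).round(2),((p[:2]-O)@y*1e3).round(2),'z',(p[2]*1e3).round(2),'tooly deg',np.degrees(np.arctan2(R[1,1],R[0,1])).round(2),'tilt',R[:,2].round(4),'F cradle',(f[:2]@x).round(2),(f[:2]@y).round(2),f[2].round(2),'w',round(float(s['width']),4),'gf',s['gripper_force'])
E
python3 st.py
```

```text
t 3.65 cradle xy mm 0.06 4.68 z 89.87 tooly deg -11.3 tilt [ 0.e+00 -4.e-04 -1.e+00] F cradle -0.27 0.45 -0.83 w -0.0002 gf 0.0
```

Call:
move_arm(
  deltas=[
    [[0.004,0,0,0,1],[0.008,0,0,0,1],[0.0095,0,0,0,1],[0.011,0,0,0,1],[0.012,0,0,0,1],[0.013,0,0,0,1],[0.014,0,0,0,1],[0.015,0,0,0,1],[0.016,0,0,0,1],[0.016,0,0,0,1]],
  ],
)

```text
clock: 4.65
position: [0.5777, -0.0158, 0.0897]
ee_rot: [0.0, 0.773, 0.635, 0.0]
contact_force: [0.9, -2.9, 1.3]
width: 0.0001
gripper_force: 1.4
```

```bash
python3 st.py
```

```text
t 4.65 cradle xy mm -0.13 18.44 z 89.74 tooly deg -11.23 tilt [ 7.e-04 -1.e-04 -1.e+00] F cradle 1.43 -2.64 1.32 w 0.0001 gf 1.3557232171297073
```

Sliding at about 3 N. Continuing in small steps towards the stop.

Call:
move_arm(
  deltas=[
    [[0.001,0,0,0,1],[0.002,0,0,0,1],[0.0025,0,0,0,1],[0.003,0,0,0,1],[0.003,0,0,0,1]],
  ],
)

```text
clock: 5.15
position: [0.578, -0.0135, 0.0897]
ee_rot: [0.0, 0.773, 0.635, 0.0]
contact_force: [0.8, -3.2, 2.1]
width: -0.0004
gripper_force: 1.6
```

Call:
move_arm(
  deltas=[
    [[0.0005,0,0,0,1],[0.001,0,0,0,1],[0.001,0,0,0,1]],
  ],
)

```text
clock: 5.45
position: [0.578, -0.0135, 0.0897]
ee_rot: [0.001, 0.773, 0.635, -0.0]
contact_force: [0.1, -5.8, 1.5]
width: 0.0002
gripper_force: 2.7
```

```bash
python3 st.py
```

```text
t 5.45 cradle xy mm -0.23 20.77 z 89.72 tooly deg -11.21 tilt [ 1.0e-04 -1.6e-03 -1.0e+00] F cradle 1.23 -5.63 1.45 w 0.0002 gf 2.6991538467700593
```

Call:
move_arm(
  deltas=[
    [[0.0005,0,0,0,1],[0.001,0,0,0,1],[0.001,0,0,0,1]],
  ],
)

```text
clock: 5.75
position: [0.578, -0.0135, 0.0897]
ee_rot: [0.001, 0.773, 0.635, -0.001]
contact_force: [0.3, -8.0, 2.4]
width: 0.0002
gripper_force: 3.7
```

```bash
python3 st.py
```

```text
t 5.75 cradle xy mm -0.24 20.8 z 89.73 tooly deg -11.18 tilt [-3.e-04 -3.e-03 -1.e+00] F cradle 1.9 -7.8 2.35 w 0.0002 gf 3.720908286049962
```

The block is hard against the stop: position holds at 20.8 while the force rises to 8 N. Backing off, lifting, and going over the wedge.

Call:
move_arm(
  deltas=[
    [[-0.01,0,0,0,1],[-0.016,0,-0.02,0,1],[-0.016,0,-0.07,0,1],[-0.018,0.0,-0.13,0,1],[-0.07,0.01,-0.14,-0.05,0],[-0.12,0.022,-0.14,-0.1,-0.5],[-0.17,0.034,-0.14,-0.15,-1],[-0.22,0.046,-0.14,-0.2,-1],[-0.27,0.06,-0.14,-0.25,-1],[-0.32,0.073,-0.14,-0.286,-1],[-0.337,0.077,-0.14,-0.286,-1],[-0.337,0.077,-0.14,-0.286,-1]],
  ],
)

```text
clock: 6.95
position: [0.5854, -0.2893, 0.2005]
ee_rot: [-0.001, 0.553, 0.833, 0.001]
contact_force: [-0.5, 1.0, 0.2]
width: 0.0853
gripper_force: 0.0
```

Run:
```python
from h import *
s=manip.get_state(); R=rot(s['ee_rot']); print(s['position'],np.degrees(np.arctan2(R[1,1],R[0,1])),s['contact_force'],s['width'])
print(delta(s,[.5863,-.2885,.084]))
```

```text
[ 0.58536738 -0.28926003  0.20048735] 22.888592199232466 [-0.45619109  0.96730465  0.22014242] 0.08532360318583385
[-1.22204906e-05  1.51079725e-03  1.45609118e-01]
```

Call:
move_arm(
  deltas=[
    [[0,0.0015,0.04,0,-1],[0,0.0015,0.08,0,-1],[0,0.0015,0.11,0,-1],[0,0.0015,0.135,0,-1],[0,0.0015,0.1456,0,-1],[0,0.0015,0.1456,0,-1],[0,0.0015,0.1456,0,0.2],[0,0.0015,0.1456,0,0.6],[0,0.0015,0.1456,0,1],[0,0.0015,0.1456,0,1],[0,0.0015,0.1456,0,1],[0,0.0015,0.1456,0,1]],
  ],
  squeeze=50,
)

```text
clock: 8.15
position: [0.5874, -0.2883, 0.0862]
ee_rot: [0.001, 0.551, 0.834, -0.0]
contact_force: [-1.2, -0.6, 4.7]
width: 0.029
gripper_force: 50.4
```

```bash
python3 st.py
```

```text
t 8.15 cradle xy mm 63.38 -246.7 z 86.22 tooly deg 23.08 tilt [ 1.e-03 -9.e-04 -1.e+00] F cradle -1.01 -0.82 4.71 w 0.029 gf 50.411837697029114
```

Call:
move_arm(
  deltas=[
    [[0,0,-0.01,0,1],[0,0,-0.025,0,1],[0,0,-0.05,0,1],[0,0,-0.08,0,1],[0,0,-0.12,0,1],[0,0,-0.16,0,1],[0,0,-0.19,0,1],[0,0,-0.19,0,1]],
  ],
  squeeze=60,
)

```text
clock: 8.95
position: [0.5891, -0.289, 0.2424]
ee_rot: [0.005, 0.551, 0.834, 0.0]
contact_force: [0.1, -0.5, -1.0]
width: 0.0289
gripper_force: 59.1
```

```bash
python3 st.py
python3 - <<'E'
from h import *
s=manip.get_state(); a=np.radians(-11.43); x=np.array([np.cos(a),np.sin(a)]); y=np.array([-x[1],x[0]])
O=np.array([.581,0])-.0346*y; print(O, delta(s,[*(O+.0008*y),s['position'][2]]), s['position'])
im=manip.get_image('wrist'); cv2.imwrite('pics/w3.png',im[:,:,::-1])
E
```

```text
t 8.95 cradle xy mm 65.22 -247.06 z 242.35 tooly deg 23.09 tilt [ 0.0079 -0.0049 -1.    ] F cradle 0.19 -0.52 -1.04 w 0.0289 gf 59.05498243868351
[ 0.5741433 -0.0339138] [ 0.30146447  0.10842996 -0.00171352] [ 0.58910971 -0.28900239  0.24235456]
```

View pics/w3.png

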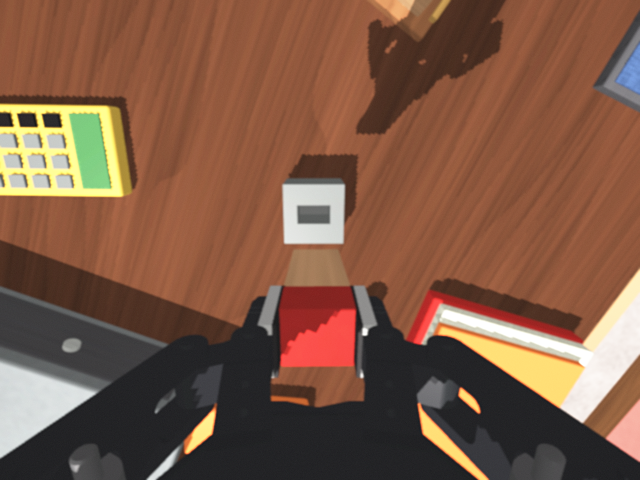

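The wedge is out of its pocket and held square. Head top is at (280–357, 287–367), and the tip edge is near row 250, columns ~290–343. Checking the tip offset in the tool frame.

Run:
```python
from h import *
p=manip.camera_params('wrist');T=np.linalg.inv(p['tool_from_camera']);K=cam('top')and np.array([[p['fx'],0,p['cx']],[0,p['fy'],p['cy']],[0,0,1]])
def pr(X): c=T[:3,:3]@np.array(X)+T[:3,3]; c=K@c; return (c[:2]/c[2]).round(1)
for zz in(.078,.0802,.082): print('tip',zz,pr([.004,-.015,zz]),pr([.004,.015,zz]))
print('headtop',pr([.013,-.015,-.0198]),pr([-.013,.015,-.0198]),pr([.013,.015,-.0198]))
im=cv2.imread('pics/w3.png'); g=cv2.cvtColor(im,cv2.COLOR_BGR2HSV)
for r in(246,248,249,250,251,252,254,258): print(r,[tuple(im[r,c]) for c in(300,317,335)])
for r in(254,260,270): 
    d=np.abs(np.diff(cv2.GaussianBlur(im,(3,3),0)[r,270:365].astype(int),axis=0)).sum(1); i=d.argsort()[::-1][:6]; print(r,sorted((i+270).tolist()))
for r in (300,340): print(r, np.where((im[r,:,2]>150)&(im[r,:,1]<60))[0][[0,-1]])
c=np.where((im[:,330,2]>110)&(im[:,330,1]<60))[0]; print(c[0],c[-1],im[280:300,317].tolist())
```

```text
tip 0.078 [296.  249.4] [340.9 249.4]
tip 0.0802 [296.2 248.4] [340.7 248.4]
tip 0.082 [296.3 247.6] [340.5 247.5]
headtop [280.1 307.7] [356.4 365.6] [358.7 307.6]
246 [(np.uint8(65), np.uint8(95), np.uint8(158)), (np.uint8(60), np.uint8(87), np.uint8(146)), (np.uint8(61), np.uint8(89), np.uint8(151))]
248 [(np.uint8(71), np.uint8(102), np.uint8(160)), (np.uint8(67), np.uint8(95), np.uint8(150)), (np.uint8(69), np.uint8(97), np.uint8(152))]
249 [(np.uint8(80), np.uint8(113), np.uint8(162)), (np.uint8(78), np.uint8(109), np.uint8(156)), (np.uint8(76), np.uint8(106), np.uint8(149))]
250 [(np.uint8(90), np.uint8(124), np.uint8(165)), (np.uint8(88), np.uint8(122), np.uint8(163)), (np.uint8(81), np.uint8(112), np.uint8(150))]
251 [(np.uint8(91), np.uint8(126), np.uint8(166)), (np.uint8(91), np.uint8(125), np.uint8(164)), (np.uint8(84), np.uint8(115), np.uint8(150))]
252 [(np.uint8(93), np.uint8(127), np.uint8(167)), (np.uint8(89), np.uint8(124), np.uint8(162)), (np.uint8(83), np.uint8(114), np.uint8(151))]
254 [(np.uint8(93), np.uint8(126), np.uint8(166)), (np.uint8(89), np.uint8(122), np.uint8(162)), (np.uint8(84), np.uint8(114), np.uint8(152))]
258 [(np.uint8(92), np.uint8(126), np.uint8(166)), (np.uint8(91), np.uint8(125), np.uint8(164)), (np.uint8(85), np.uint8(117), np.uint8(155))]
254 [290, 291, 292, 338, 339, 340]
260 [288, 289, 290, 340, 341, 342]
270 [287, 288, 343, 344, 345, 346]
300 [424 461]
340 [282 582]
287 317 [[91, 125, 164], [92, 126, 164], [91, 125, 164], [90, 125, 164], [90, 124, 163], [81, 110, 159], [55, 73, 145], [36, 41, 133], [30, 33, 129], [32, 35, 131], [34, 37, 133], [32, 34, 132], [33, 36, 134], [33, 35, 134], [33, 37, 133], [34, 37, 133], [34, 36, 131], [33, 37, 131], [32, 35, 131], [34, 37, 132]]
```

Call:
move_arm(
  deltas=[
    [[0.04,0.0144,0,0.04,1],[0.08,0.0288,0,0.08,1],[0.12,0.0432,0,0.12,1],[0.16,0.0576,0,0.16,1],[0.2,0.072,0,0.2,1],[0.24,0.0864,0,0.24,1],[0.28,0.1,0,0.28,1],[0.3015,0.1084,0,0.288,1],[0.3015,0.1084,0,0.288,1],[0.3015,0.1084,0,0.288,1],[0.3015,0.1084,0,0.288,1]],
  ],
)

```text
clock: 10.1
position: [0.5721, -0.0329, 0.2364]
ee_rot: [-0.0, 0.774, 0.633, -0.001]
contact_force: [0.4, -0.3, -0.4]
width: 0.0292
gripper_force: 59.1
```

```bash
python3 st.py
python3 - <<'E'
from h import *
s=manip.get_state(); a=np.radians(-11.43); x=np.array([np.cos(a),np.sin(a)]); y=np.array([-x[1],x[0]])
O=np.array([.581,0])-.0346*y; print(delta(s,[*(O+.0008*y),.160]), s['position'])
im=manip.get_image('wrist'); cv2.imwrite('pics/w4.png',im[:,:,::-1])
E
```

```text
t 10.1 cradle xy mm -2.17 0.55 z 236.41 tooly deg -11.5 tilt [-1.3e-03 -6.0e-04 -1.0e+00] F cradle 0.44 -0.22 -0.36 w 0.0292 gf 59.08796578645706
[0.00039585 0.00282396 0.0955146 ] [ 0.57212636 -0.03294625  0.23641455]
```

View pics/w4.png

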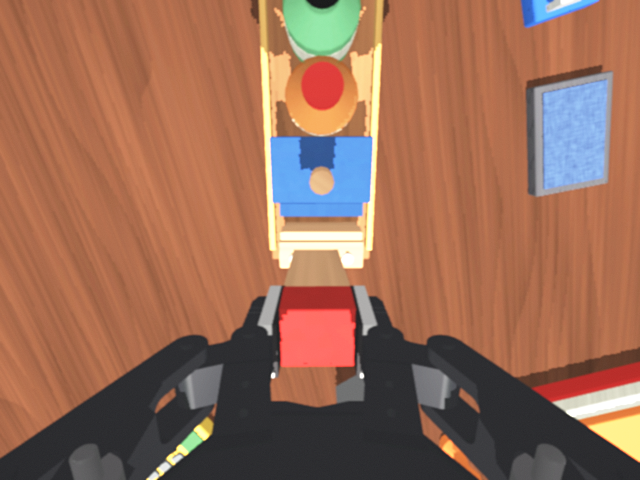

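The open slot is between nose edge row ~217 and strip row ~225. The wedge hides part of the cheek. Measuring the slot centre in the tool frame.

Run:
```python
from h import *
s=manip.get_state(); C=cam('wrist',s); im=cv2.imread('pics/w4.png')
p=np.array(s['position']);R=rot(s['ee_rot'])
for c in(295,340):
    print([ (r,im[r,c].tolist()) for r in range(208,240)])
for c,r in[(295,217),(295,230),(340,216.5),(340,229),(321,180.5),(321,272)]:
    z=.106 if r==180.5 else .07
    print(c,r,(R.T@(back(C,(c,r),z)-p)*1e3).round(1))
```

```text
[(208, [244, 166, 99]), (209, [244, 166, 99]), (210, [244, 166, 99]), (211, [244, 166, 100]), (212, [244, 167, 101]), (213, [244, 167, 100]), (214, [245, 166, 99]), (215, [240, 157, 107]), (216, [187, 134, 128]), (217, [103, 109, 146]), (218, [64, 99, 150]), (219, [66, 101, 150]), (220, [68, 102, 151]), (221, [75, 111, 159]), (222, [94, 130, 177]), (223, [105, 142, 187]), (224, [109, 149, 193]), (225, [116, 157, 202]), (226, [118, 158, 205]), (227, [119, 161, 206]), (228, [118, 160, 205]), (229, [117, 161, 206]), (230, [120, 165, 216]), (231, [155, 214, 249]), (232, [218, 255, 255]), (233, [245, 255, 255]), (234, [247, 255, 255]), (235, [246, 255, 255]), (236, [246, 255, 255]), (237, [246, 255, 255]), (238, [247, 255, 255]), (239, [238, 255, 255])]
[(208, [240, 162, 97]), (209, [240, 162, 96]), (210, [240, 161, 96]), (211, [240, 161, 96]), (212, [240, 162, 97]), (213, [241, 162, 97]), (214, [242, 162, 98]), (215, [236, 155, 109]), (216, [182, 139, 141]), (217, [109, 123, 169]), (218, [77, 117, 175]), (219, [77, 118, 174]), (220, [80, 119, 175]), (221, [85, 124, 178]), (222, [98, 137, 186]), (223, [110, 148, 192]), (224, [112, 151, 195]), (225, [114, 155, 200]), (226, [116, 158, 204]), (227, [116, 157, 202]), (228, [117, 158, 203]), (229, [118, 158, 204]), (230, [120, 165, 216]), (231, [155, 213, 250]), (232, [216, 255, 255]), (233, [243, 255, 255]), (234, [246, 255, 255]), (235, [245, 255, 255]), (236, [244, 255, 255]), (237, [245, 255, 255]), (238, [246, 255, 255]), (239, [236, 255, 255])]
295 217 [  5.3 -21.6 166.6]
295 230 [ -7.1 -21.8 166.7]
340 216.5 [  5.7  19.8 166.6]
340 229 [ -6.1  20.  166.6]
321 180.5 [ 42.8   1.8 130.6]
321 272 [-49.1   2.5 166.7]
```

Call:
move_arm(
  deltas=[
    [[0,0.004,0.04,0,1],[0,0.004,0.08,0,1],[0,0.004,0.1,0,1],[0,0.004,0.104,0,1],[0,0.004,0.108,0,1],[0,0.004,0.112,0,1],[0,0.004,0.116,0,1],[0,0.004,0.12,0,1],[0,0.004,0.124,0,1],[0,0.004,0.124,0,1]],
  ],
)

```text
clock: 11.15
position: [0.5752, -0.0326, 0.1377]
ee_rot: [-0.0, 0.774, 0.633, -0.0]
contact_force: [-0.1, -0.1, -0.6]
width: 0.0292
gripper_force: 59.2
```

```bash
python3 st.py
```

```text
t 11.15 cradle xy mm 0.77 1.54 z 137.74 tooly deg -11.46 tilt [-5.e-04 -0.e+00 -1.e+00] F cradle -0.09 -0.15 -0.6 w 0.0292 gf 59.18070908635855
```

The tip is 12 mm into the slot with no contact. Continuing gently.

Call:
move_arm(
  deltas=[
    [[0,0,0.002,0,1],[0,0,0.004,0,1],[0,0,0.006,0,1],[0,0,0.008,0,1],[0,0,0.01,0,1],[0,0,0.01,0,1]],
  ],
)

```text
clock: 11.75
position: [0.5753, -0.0326, 0.1297]
ee_rot: [-0.0, 0.774, 0.633, -0.0]
contact_force: [-0.3, 0.3, -1.5]
width: 0.0292
gripper_force: 59.2
```

Call:
move_arm(
  deltas=[
    [[0,0,0.002,0,1],[0,0,0.004,0,1],[0,0,0.006,0,1],[0,0,0.006,0,1]],
  ],
)

```text
clock: 12.15
position: [0.5753, -0.0328, 0.1249]
ee_rot: [0.0, 0.774, 0.633, -0.0]
contact_force: [0.5, -0.8, -1.0]
width: 0.029
gripper_force: 59.2
```

```bash
python3 st.py
```

```text
t 12.15 cradle xy mm 0.95 1.33 z 124.94 tooly deg -11.47 tilt [-4.e-04 -4.e-04 -1.e+00] F cradle 0.64 -0.73 -0.96 w 0.029 gf 59.17490042746067
```

Call:
move_arm(
  deltas=[
    [[0,0,0.0015,0,1],[0,0,0.003,0,1],[0,0,0.003,0,1]],
  ],
)

```text
clock: 12.45
position: [0.5755, -0.033, 0.1227]
ee_rot: [0.0, 0.774, 0.633, -0.0]
contact_force: [0.4, -0.7, -0.1]
width: 0.0292
gripper_force: 59.1
```

Call:
move_arm(
  deltas=[
    [[0,0,0.0015,0,1],[0,0,0.003,0,1],[0,0,0.003,0,1]],
  ],
)

```text
clock: 12.75
position: [0.5756, -0.0331, 0.1204]
ee_rot: [0.0, 0.774, 0.633, -0.0]
contact_force: [-0.9, -3.1, 0.3]
width: 0.0293
gripper_force: 59.3
```

```bash
python3 st.py
```

```text
t 12.75 cradle xy mm 1.22 1.07 z 120.39 tooly deg -11.46 tilt [ 2.e-04 -9.e-04 -1.e+00] F cradle -0.28 -3.19 0.31 w 0.0293 gf 59.30511776357889
```

Call:
move_arm(
  deltas=[
    [[-0.0008,0,0.0015,0,1],[-0.0008,0,0.003,0,1],[-0.0008,0,0.003,0,1]],
  ],
)

```text
clock: 13.05
position: [0.5753, -0.0334, 0.1178]
ee_rot: [0.0, 0.774, 0.633, -0.0]
contact_force: [-0.4, -3.0, -0.9]
width: 0.029
gripper_force: 59.4
```

Call:
move_arm(
  deltas=[
    [[-0.0003,0,0.0015,0,1],[-0.0003,0,0.003,0,1],[-0.0003,0,0.003,0,1]],
  ],
)

```text
clock: 13.35
position: [0.5753, -0.0336, 0.1155]
ee_rot: [0.0, 0.774, 0.633, -0.0]
contact_force: [-0.5, -2.8, 0.2]
width: 0.0294
gripper_force: 59.4
```

```bash
python3 st.py
```

```text
t 13.35 cradle xy mm 1.05 0.52 z 115.45 tooly deg -11.47 tilt [-1.e-04 -3.e-04 -1.e+00] F cradle 0.11 -2.84 0.23 w 0.0294 gf 59.35397028923035
```

Call:
move_arm(
  deltas=[
    [[-0.0006,0,0.0015,0,1],[-0.0006,0,0.0025,0,1],[-0.0006,0,0.0025,0,1]],
  ],
)

```text
clock: 13.65
position: [0.5752, -0.0338, 0.1139]
ee_rot: [0.0, 0.774, 0.633, 0.0]
contact_force: [-0.7, -2.7, 3.8]
width: 0.0288
gripper_force: 59.6
```

Call:
move_arm(
  deltas=[
    [[-0.0003,0,0.001,0,1],[-0.0003,0,0.002,0,1],[-0.0003,0,0.002,0,1]],
  ],
)

```text
clock: 13.95
position: [0.5754, -0.034, 0.1129]
ee_rot: [0.0, 0.774, 0.633, 0.0]
contact_force: [-0.8, -1.2, 6.6]
width: 0.029
gripper_force: 60.2
```

```bash
python3 st.py
```

```text
t 13.95 cradle xy mm 1.23 0.16 z 112.87 tooly deg -11.47 tilt [ 1.e-03  1.e-04 -1.e+00] F cradle -0.56 -1.31 6.55 w 0.029 gf 60.169181786477566
```

Both faces are now touching (6.6 N, tip ~37 mm in). Releasing, closing the fingers above the head, then tapping.

Call:
move_arm(
  deltas=[
    [[0,0,-0.0015,0,0.2],[0,0,-0.0015,0,-0.2],[0,0,-0.0015,0,-0.6],[0,0,-0.0015,0,-0.6],[0,0,-0.02,0,-0.6],[0,0,-0.045,0,-0.6],[0,0,-0.065,0,-0.6],[0,0,-0.065,0,1],[0,0,-0.065,0,1],[0,0,-0.065,0,1],[0,0,-0.065,0,1],[0,0,-0.065,0,1]],
  ],
  squeeze=30,
)

```text
clock: 15.15
position: [0.5747, -0.0341, 0.1632]
ee_rot: [-0.001, 0.774, 0.633, -0.001]
contact_force: [0.1, 0.5, -0.2]
width: -0.0
gripper_force: 0.0
```

```bash
python3 st.py; python3 -c "
from h import *
cv2.imwrite('pics/w5.png',manip.get_image('wrist')[:,:,::-1])"
```

```text
t 15.15 cradle xy mm 0.6 -0.09 z 163.16 tooly deg -11.47 tilt [-1.5e-03  2.0e-04 -1.0e+00] F cradle -0.02 0.5 -0.21 w -0.0 gf 0.0
```

View pics/w5.png

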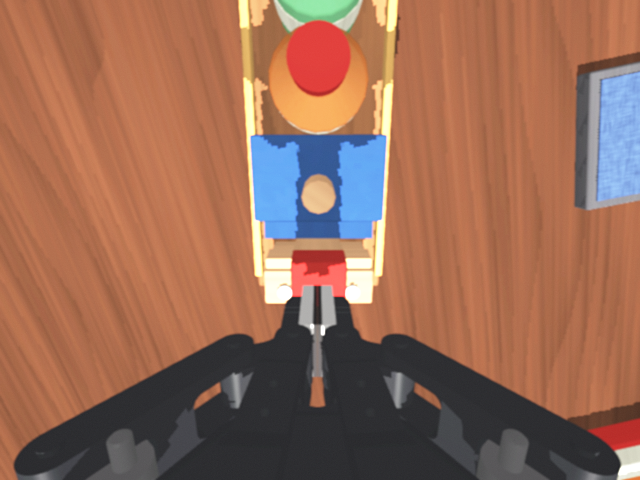

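The wedge stands in the slot with its head at (291–346, 250–300), under the closed fingers. Pressing down slowly.

Call:
move_arm(
  deltas=[
    [[0,0,0.01,0,1],[0,0,0.02,0,1],[0,0,0.024,0,1],[0,0,0.026,0,1],[0,0,0.028,0,1],[0,0,0.028,0,1]],
  ],
)

```text
clock: 15.8
position: [0.5751, -0.0342, 0.1415]
ee_rot: [0.0, 0.774, 0.633, -0.0]
contact_force: [0.2, -0.0, 0.1]
width: 0.0
gripper_force: 0.0
```

```bash
python3 st.py
```

```text
t 15.8 cradle xy mm 1.05 -0.11 z 141.49 tooly deg -11.47 tilt [-1.e-04 -1.e-04 -1.e+00] F cradle 0.18 0.03 0.07 w 0.0 gf 0.0
```

Call:
move_arm(
  deltas=[
    [[0,0,0.001,0,1],[0,0,0.002,0,1],[0,0,0.002,0,1]],
  ],
)

```text
clock: 16.1
position: [0.5754, -0.0342, 0.1407]
ee_rot: [0.0, 0.774, 0.633, 0.0]
contact_force: [-0.9, -0.1, 3.9]
width: -0.0003
gripper_force: 2.0
```

Call:
move_arm(
  deltas=[
    [[0,0,0.001,0,1],[0,0,0.002,0,1],[0,0,0.002,0,1]],
  ],
)

```text
clock: 16.4
position: [0.5757, -0.0344, 0.1395]
ee_rot: [0.001, 0.774, 0.633, 0.001]
contact_force: [-1.1, -0.2, 5.8]
width: -0.0004
gripper_force: 2.8
```

Call:
move_arm(
  deltas=[
    [[0,0,0.001,0,1],[0,0,0.0015,0,1],[0,0,0.0015,0,1]],
  ],
)

```text
clock: 16.7
position: [0.5759, -0.0345, 0.1388]
ee_rot: [0.001, 0.774, 0.633, 0.001]
contact_force: [-1.2, 0.7, 8.2]
width: -0.0002
gripper_force: 4.1
```

Call:
move_arm(
  deltas=[
    [[0,0,0.001,0,1],[0,0,0.0015,0,1],[0,0,0.0015,0,1]],
  ],
)

```text
clock: 17.0
position: [0.5762, -0.0345, 0.1386]
ee_rot: [0.002, 0.774, 0.633, 0.001]
contact_force: [-1.8, -1.2, 13.1]
width: -0.0
gripper_force: 6.4
```

Call:
move_arm(
  deltas=[
    [[0,0,0.001,0,1],[0,0,0.0015,0,1],[0,0,0.0015,0,1]],
  ],
)

```text
clock: 17.3
position: [0.5765, -0.0346, 0.1384]
ee_rot: [0.002, 0.774, 0.633, 0.002]
contact_force: [-2.9, 1.2, 16.3]
width: -0.0
gripper_force: 8.7
```

Call:
move_arm(
  deltas=[
    [[0,0,0.001,0,1],[0,0,0.0015,0,1],[0,0,0.0015,0,1]],
  ],
)

```text
clock: 17.6
position: [0.5769, -0.0346, 0.1382]
ee_rot: [0.003, 0.774, 0.633, 0.002]
contact_force: [-3.7, -0.2, 21.7]
width: -0.0001
gripper_force: 10.9
```

It has turned hard, with 21.7 N at 138.2 mm. One tiny step more, then hold.

Call:
move_arm(
  deltas=[
    [[0,0,0.0003,0,1],[0,0,0.0004,0,1],[0,0,0.0004,0,1],[0,0,0.0004,0,1]],
  ],
)

```text
clock: 18.0
position: [0.577, -0.0347, 0.1382]
ee_rot: [0.003, 0.774, 0.633, 0.002]
contact_force: [-5.1, 1.0, 23.0]
width: -0.0002
gripper_force: 11.6
```

```bash
python3 st.py
```

```text
t 18.0 cradle xy mm 2.96 -0.17 z 138.22 tooly deg -11.46 tilt [ 0.0067 -0.0017 -1.    ] F cradle -5.15 -0.05 23.0 w -0.0002 gf 11.599109579153719
```

Call:
move_arm(
  deltas=[
    [[0,0,-0.003,0,1],[0,0,-0.006,0,1],[0,0,-0.012,0,1],[0,0,-0.04,0,1],[0,0,-0.08,0,1],[0,0,-0.12,0,1],[-0.04,0,-0.14,0,1],[-0.08,0,-0.14,0,1],[-0.1,0,-0.14,0,1],[-0.1,0,-0.14,0,1],[-0.1,0,-0.14,0,1]],
  ],
)

```text
clock: 19.1
position: [0.5589, -0.1119, 0.2444]
ee_rot: [-0.001, 0.775, 0.633, -0.0]
contact_force: [0.3, 0.8, 0.2]
width: -0.0002
gripper_force: 0.0
```

```bash
python3 st.py; python3 -c "
from h import *
s=manip.get_state();C=cam('wrist',s);im=manip.get_image('wrist')[:,:,::-1]
cv2.imwrite('pics/w6.png',im)
a=np.radians(-11.43);x=np.array([np.cos(a),np.sin(a)]);y=np.array([-x[1],x[0]]);O=np.array([.581,0])-.0346*y
for yy,z in((42,.106),(0,.131)): print(proj(C,[*(O+y*yy/1e3),z]))"
```

```text
t 19.1 cradle xy mm 0.52 -79.47 z 244.36 tooly deg -11.52 tilt [-0.0016  0.0019 -1.    ] F cradle 0.13 0.85 0.21 w -0.0002 gf 0.0
[318.12837276  72.09765968]
[318.22349811 131.01951388]
```

View pics/w6.png

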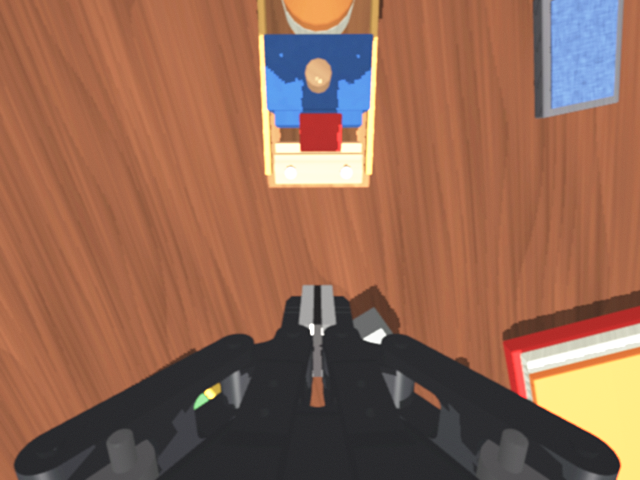

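The wedge stands upright at (320,131), exactly where predicted. The peg at (318,74) matches block y≈+8, and the arm is clear of everything. Handing in.

```bash
python3 -c "
from rig import manip
print(manip.sign_off())"
```

```text
the job is handed in; nothing more can be done
None
```

The job is handed in: I slid the block hard over to its stop, stood the wedge in the slot and pressed it tight at about 23 N, and the last picture shows it standing with the arm clear; the simulator gave no verdict.

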